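# Hold the bulldog clip open around the tall recipe card

## Task

Take the steel bulldog clip off its wooden rest and squeeze it open over the middle of the top edge of the taller recipe card, so that the card's edge stands well inside the gaping jaws and nothing of the clip touches the card; I will then slide a shopping list in beside it. Finish while still holding the clip there, upright, in line with the card and squeezed wide open: do not let it close or let go. Leave both cards and the mug standing where they are.

Things in the scene. Friction and masses are not known exactly. Their poses are not given: they have to be found in the camera images.
- clip: Steel bulldog clip, 70 g, handles up, jaws down. Origin on its hinge pin (radius 3.2 mm; the coil on it, 5.2 mm, is only seen). z up towards the handles, y along the pin, x the way the jaws part and the handles are squeezed; looks the same turned half round. Jaws 36 mm wide (y), ending 42 mm below the origin; their lips are 6.6 mm apart on the rest, 26 mm when fully open.
- clip_handles (a point): Where to squeeze: midway between the two flat handles, 28 mm above the pin; axes as clip. Handles: 32 mm wide (y), 4 to 40 mm above the pin. On the rest they flare to 43 mm over their outer faces at the top; squeezed to the stop they are upright, parallel, 24 mm over all. Fully open takes about 10 N on each handle; more only presses on the stop.
- clip_jaw (a joint): Angle of each lever of the clip (both move alike): about 0 when clipped on its rest, -0.06 fully shut, 0.24 squeezed fully open at the stop; springs shut when let go.
- clip_rest: Clip rest: fixed wooden foot 64 x 76 x 20 mm; origin at the centre of its underside, z up. An upright tongue in its middle, 6 mm thick (along x), 30 mm wide (along y), rises to 44 mm above the surface. The clip sits astride the tongue, its jaw ends on the foot, its origin 62 mm above the surface, its axes along those of the rest.
- tall_card: The taller recipe card, stiff and upright in a wooden foot (one piece, 0.5 kg, loose): card 4 mm thick (along x), 90 mm wide (along y), top edge 130 mm above the surface; foot 64 x 102 x 22 mm. Origin at the centre of the underside, z up.
- tall_card_edge (a point): Middle of the top edge of the taller card, 130 mm above the surface; axes as tall_card.
- low_card: The lower, wider recipe card in the same kind of foot, to be left alone: card 4 mm thick, 116 mm wide (along y), top edge 85 mm above the surface; foot 64 x 128 x 22 mm. Origin at the centre of the underside.
- mug: Blue-grey mug, 84 x 118 x 94 mm, loose, towards the back on the right; origin at the centre of its underside. Leave it alone.
Mind the look-alikes: they are no part of the job. What is shaped like the clip_rest but blue or white is not meant. What is shaped like the tall_card but red is not meant.

How it is judged:
By the outcome, as a careful person would: the job done as asked, in the order asked, and still so for the second after the job is handed in, while the arm keeps its last pose, push and grip.
It also fails if it takes over 45 s, if anything falls off the work surface, if the arm or the gripper's body presses on something with over 40 N, if the wrist force passes 120 N, or if a joint passes its speed limit or range.

## Robot

A 6-joint arm with a two-finger parallel gripper is mounted at the origin on a cart in front of the work surface, level with it; the furniture and walls round the work are solid. World frame = base frame: x ahead of the robot, y to its left, z up, the work surface at z = 0. Lengths are in mm, angles in rad, forces in N, time in s.
With the tool pointing down it reaches from about 275 to 725 mm from the base axis. Payload 15.9 kg.
Tool frame: the origin (TCP) lies at the centre of the arm's flange, where the gripper is bolted on; the fingertips stand 173 mm ahead of it and the grasp point (between the pads) lies 155 mm ahead of it; z points along the fingers, y is the line along which they close (so a half turn about z gives the same grasp; the last joint's range is limited). The gripper opens to 85 mm and grips with 20 to 120 N. Pads are 22 mm wide; open, the fingers measure 114 mm over their backs; the gripper's body (76 mm by 85 mm) begins 54 mm behind the grasp point. The pads swing forward as they close: fully open they stand 13 mm farther back than shut.
Start: joints at [1.187, 0.213, -0.034, 1.323, 0, 1.571], TCP at [187.216, 463.612, 404.706] pointing down, gripper open.
Joint ranges: [-2.98, 2.98], [-0.74, 1.72], [-1.14, 1.35], [-2.1, 2.04], [-1.57, 1.44], [-3.14, 3.14]. Speed limits (rad/s): [1.89, 1.89, 2.39, 2.57, 3.14, 3.14].

## Interface

Orientations are given as a unit quaternion [w, x, y, z].
In Python, from plant import robot, eyes gives the robot as it stands.
- The arm moves only by the tool play_rows, never from a script. Its argument "targets" is a list of rows, each a list of 6 numbers: the shift along the tool's x, y, z normalised to -1 to 1, where 1 is 0.03 m, then the turn, a rotation vector about the tool's x, y, z normalised to -1 to 1, where 1 is 0.1 rad. In form: [[x, y, z, ax, ay, az], ...]. A call has 1 to 20 rows; each row shifts and turns the commanded pose from where the row before left it, along the tool's axes as they then stand; what a row does not reach is not made up. A row lasts 1/10 s, in which the tool goes at most 50 mm and 8.59 degrees, less where a joint would pass 70% of its speed; a pose out of reach is approached as far as the arm can. A call with a number of a shift or a turn outside -1 to 1 is refused whole. A call with a gripper value outside its range is refused whole. "claw" is the opening, from 0 (shut) to 1 (fully open), set as the call begins (left out, the last holds). The fingers move at their own pace and stop on an object; "grip_force" is the grip in N (left out, the last holds). Time passes only in rows, so rows that do not move let the fingers close. It gives the time, the measured TCP pose, the force, the opening and the grip force at its end, in the units of the state.
- robot.get_obs(): the state, without advancing time (a new reading comes with each control period).
- eyes.grab_frame(name): name is "side" or "top" or "wrist"; returns the picture (480x640x3 uint8, red, green, blue); there is no depth.
- eyes.camera_model(name): a dict with "vfov" (degrees; the focal length in pixels is half the picture's height over the tangent of half this angle, whatever the lens; pixels are square), "cx", "cy" (the principal point, pixels), "xyz" and "rotation" of the camera in the world. Camera axes: x right, y down, z forward; pixel columns grow to the right and rows downward; lengths in mm; the calibration is good to about 2 mm. A picture is of the moment at which its call begins: read the wrist's pose just before it. camera_model takes no time and is no camera call; for the wrist camera it gives the pose at the moment of the call.
- robot.sign_off(): hands the job in; it is judged then, once.
The state is a dict: "t": time; "joints": joint angles; "qd": joint speeds; "tau": joint torques, N m; "eef_pos": TCP position; "orientation": TCP orientation; "wrist_force": force on the tool from outside, world axes, zero at the start; "moment": the same for the moment, N m; "width": opening from 0.0 (shut) to 1.0 (fully open); "gripper_force": force on a finger pad.
Only numpy, scipy, OpenCV 4.12 (cv2) and the standard library are available. Lean on these libraries where they do the work, as an engineer would, in place of code of your own. Each camera call takes 0.05 s, during which the arm holds its last target. There are 200 camera calls.

## Working session

There is one attempt and no reset: what is moved stays moved. The work goes in short steps, Python scripts to look and compute and a tool call to move; the robot and the scene stay as the last step left them, time stands still between calls to the robot, and variables do not carry over. Pictures are saved under pics/ and viewed, at most 11 in all, crops included, and the job is handed in when it is done.

Besides the shell and the picture viewer there is one more tool, called after ">>>" as a command line: name --pt "numbers of a row" for each row, then --argument value for the rest. play_rows: Moves the arm, as the interface text tells. Scaled input: -1 to 1 covers 0.03 m each way for a shift and 0.1 rad each way for a turn. Its arguments: {"type":"object","properties":{"targets":{"type":"array"},"claw":{"type":"number"},"grip_force":{"type":"number"}},"required":["targets"]}

```bash
mkdir -p pics; python3 - <<'E'
from plant import robot, eyes
import cv2, numpy as np
for n in ("top","side"):
    m=eyes.camera_model(n); print(n,m)
    cv2.imwrite(f"pics/{n}0.png",eyes.grab_frame(n)[:,:,::-1])
print(robot.get_obs())
E
```

```text
top {'vfov': 53.88768222661012, 'cx': 321.65801812837674, 'cy': 239.20375842857985, 'xyz': array([ 415.11332251,  -18.7733766 , 1132.71060319]), 'rotation': array([ 0.06881571, -0.69429025,  0.71404166, -0.05805127])}
side {'vfov': 49.558115855824894, 'cx': 323.73296347145373, 'cy': 241.03706997675755, 'xyz': array([504.15659651, 843.14577322, 625.31801709]), 'rotation': array([ 0.03745362, -0.05766694,  0.87025109, -0.4877856 ])}
{'t': 0.1, 'joints': array([ 1.18697561e+00,  2.13287086e-01, -3.49674995e-02,  1.32348311e+00,
        2.47859602e-05,  1.57081151e+00]), 'qd': array([-3.91792923e-05, -6.33946095e-04,  3.16719662e-03, -3.09024511e-04,
       -1.67062501e-03, -6.40691896e-04]), 'tau': array([-2.71179288e-04, -6.87241530e+01,  4.87809348e+01,  1.21309032e-02,
       -8.44046122e-05, -1.33304124e-05]), 'eef_pos': array([187.18285827, 463.50569386, 404.28693761]), 'orientation': array([-1.01938090e-04,  1.90741966e-01,  9.81640097e-01, -4.59682213e-04]), 'wrist_force': array([-0.08943798,  0.62981371, -1.12856418]), 'moment': array([-0.01651472,  0.06466355,  0.01317025]), 'gripper_force': 0.0, 'width': 1.0004217825025734}
```

View pics/top0.png

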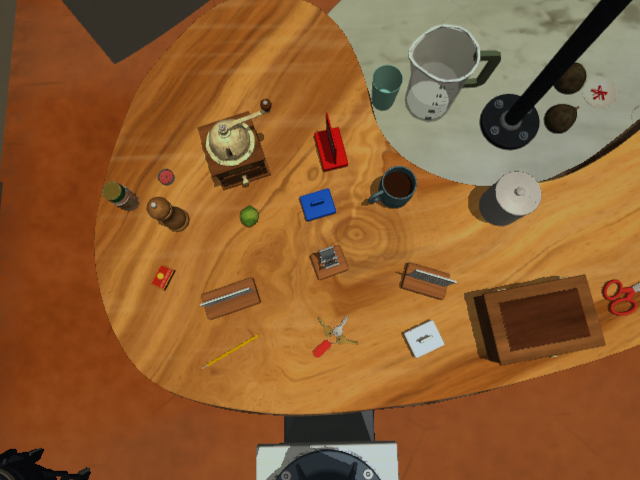

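View pics/side0.png

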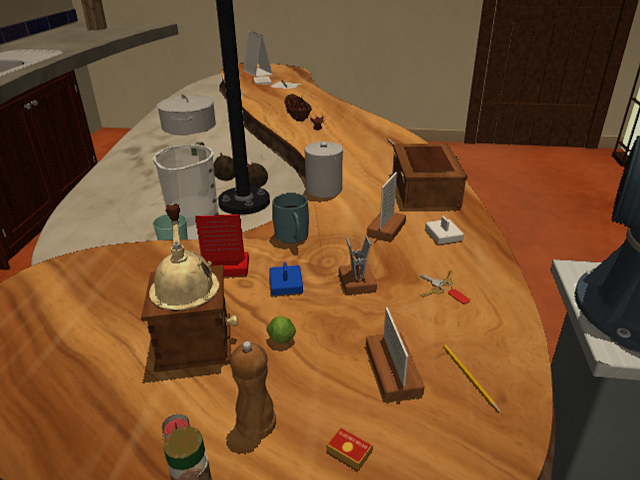

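The top view shows the clip on its rest at about (329,260), the wide low card at (230,298), and the tall brown-foot card at (428,280). Next I'll segment the feet and card edges.

```bash
cat > h.py <<'E'
import numpy as np, cv2
from scipy.spatial.transform import Rotation as R
def rot(q): return R.from_quat(np.roll(q,-1)).as_matrix()
def ray(m,uv):
    f=240/np.tan(np.radians(m['vfov'])/2); uv=np.atleast_2d(uv).astype(float)
    d=np.c_[(uv[:,0]-m['cx'])/f,(uv[:,1]-m['cy'])/f,np.ones(len(uv))]
    return np.array(m['xyz']),d@rot(m['rotation']).T
def plane(m,uv,z):
    o,d=ray(m,uv); return o+d*((z-o[2])/d[:,2])[:,None]
def proj(m,p):
    f=240/np.tan(np.radians(m['vfov'])/2); c=(np.atleast_2d(p)-m['xyz'])@rot(m['rotation'])
    return c[:,:2]/c[:,2:]*f+[m['cx'],m['cy']]
E
python3 - <<'E'
from plant import robot, eyes
from h import *
m=eyes.camera_model('top')
im=cv2.imread('pics/top0.png')
for n,uv,z in (('clip',(329,257),62),('rest',(329,262),20),('tall foot',(428,281),22),('low foot',(230,298),22)): print(n,plane(m,uv,z).round(0))
w=eyes.camera_model('wrist'); o=robot.get_obs(); T=rot(o['orientation'])
print(w, 'cam in tool',T.T@(w['xyz']-o['eef_pos']), (T.T@rot(w['rotation'])).round(3), T.round(3))
a=cv2.resize(im[230:310,290:370],None,fx=5,fy=5,interpolation=2); b=cv2.resize(im[240:320,390:470],None,fx=5,fy=5,interpolation=2)
cv2.imwrite('pics/crop.png',np.hstack([a,b]))
E
```

```text
clip [[568. -21.  62.]]
rest [[562. -20.  20.]]
tall foot [[ 510. -251.   22.]]
low foot [[483. 214.  22.]]
{'vfov': 61.46136999598639, 'cx': 321.8998053961141, 'cy': 238.01692067322395, 'xyz': array([115.79602122, 492.49486702, 373.23759421]), 'rotation': array([0.12846455, 0.81898062, 0.55262743, 0.08585181])} cam in tool [77.04746965  0.17606223 31.05110002] [[ 0.    -0.952 -0.305]
 [ 1.     0.    -0.   ]
 [ 0.    -0.305  0.952]] [[-0.927  0.374 -0.   ]
 [ 0.374  0.927 -0.001]
 [ 0.    -0.001 -1.   ]]
```

View pics/crop.png

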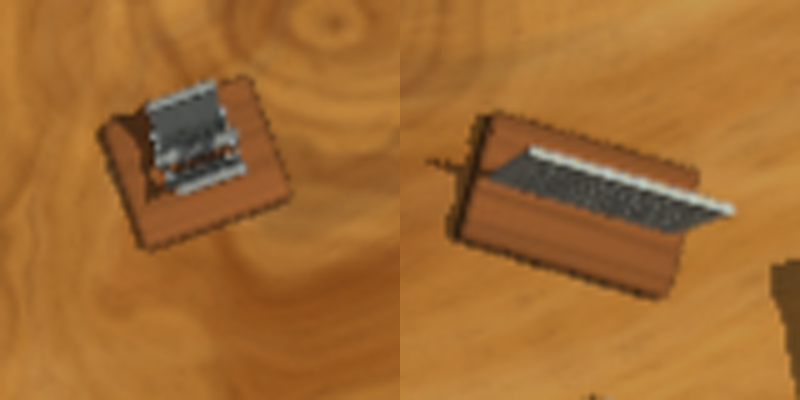

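The crops show the clip's handle-top edges at (147,103)-(215,83) and (180,190)-(245,170). The rest corners and the card's top edge, at (530,150)-(735,210), are also clear.

```bash
python3 - <<'E'
from plant import robot, eyes
from h import *
m=eyes.camera_model('top')
c=lambda pts,ox,oy:(np.array(pts,float)+.5)/5-.5+[ox,oy]
h=plane(m,c([(147,103),(215,83),(180,190),(245,170)],290,230),101)
f=plane(m,c([(103,128),(248,77),(292,195),(148,248)],290,230),20)
e=plane(m,c([(530,150),(735,210)],310,240),130)
tf=plane(m,c([(492,115),(698,175),(664,298),(462,238)],310,240),22)
for n,p in (('handles',h),('rest',f),('edge',e),('tfoot',tf)):
    print(n,p.mean(0).round(1),[np.linalg.norm(p[i]-p[i-1]).round(1) for i in range(len(p))])
ang=lambda v:np.degrees(np.arctan2(v[1],v[0])).round(1)
print('pin dirs',ang(h[0]-h[1]),ang(h[2]-h[3]),'rest sides',ang(f[0]-f[1]),ang(f[3]-f[2]),ang(f[0]-f[3]),ang(f[1]-f[2]))
print('card',ang(e[0]-e[1]),ang(tf[0]-tf[1]),ang(tf[3]-tf[2]))
# side view check
s=eyes.camera_model('side'); print(proj(s,h).round(0).tolist(),proj(s,e).round(0).tolist(),proj(s,[[*h.mean(0)[:2],62]]))
E
```

```text
handles [562.7 -20.5 101. ] [np.float64(52.5), np.float64(31.4), np.float64(50.1), np.float64(29.9)]
rest [562.1 -20.8  20. ] [np.float64(61.2), np.float64(73.4), np.float64(60.3), np.float64(72.6)]
edge [ 511.9 -246.2  130. ] [np.float64(89.2), np.float64(89.2)]
tfoot [ 510.7 -244.9   22. ] [np.float64(60.1), np.float64(99.7), np.float64(60.3), np.float64(97.0)]
pin dirs 104.9 105.6 rest sides 107.9 108.6 19.1 18.3
card 71.8 71.8 71.7
[[348.0, 245.0], [346.0, 236.0], [369.0, 242.0], [366.0, 234.0]] [[381.0, 186.0], [395.0, 171.0]] [[356.70042413 256.18807028]]
```

>>> play_rows --pt "0 0 0 0 0 0.97" --pt "0 0 0 0 0 0.97" --pt "0 0 0 0 0 0.97" --pt "0 0 0 0 0 0.97" --pt "0 0 0 0 0 0.97" --pt "0 0 0 0 0 0.97" --pt "0 0 0 0 0 0.97" --pt "0 0 0 0 0 0.97" --pt "0 0 0 0 0 0.97" --claw 1 --grip_force 30

```text
t: 1.0
eef_pos: [187.2, 463.5, 404.4]
orientation: [0.0, 0.589, 0.808, -0.0]
wrist_force: [0.0, 0.7, 0.0]
width: 0.996
gripper_force: 0.0
```

>>> play_rows --pt "-0.96 0.345 0 0 0 0" --pt "-0.96 0.345 0 0 0 0" --pt "-0.96 0.345 0 0 0 0" --pt "-0.96 0.345 0 0 0 0" --pt "-0.96 0.345 0 0 0 0" --pt "-0.96 0.345 0 0 0 0" --pt "-0.96 0.345 0 0 0 0" --pt "-0.96 0.345 0 0 0 0" --pt "-0.96 0.345 0 0 0 0" --pt "-0.96 0.345 0 0 0 0" --pt "-0.96 0.345 0 0 0 0" --pt "-0.96 0.345 0 0 0 0" --pt "-0.96 0.345 0 0 0 0" --pt "-0.96 0.345 0 0 0 0" --pt "-0.96 0.345 0 0 0 0" --pt "-0.96 0.345 0 0 0 0" --pt "-0.96 0.345 0 0 0 0" --pt "-0.96 0.345 0 0 0 0" --pt "-0.96 0.345 0 0 0 0" --pt "-0.96 0.345 0 0 0 0"

```text
t: 3.0
eef_pos: [562.6, -21.4, 404.4]
orientation: [-0.0, 0.588, 0.809, -0.0]
wrist_force: [-0.1, 0.7, 0.9]
width: 1.002
gripper_force: 0.0
```

>>> play_rows --pt "0 0 0 0 0 0" --pt "0 0 0 0 0 0" --pt "0 0 0 0 0 0"

```text
t: 3.3
eef_pos: [561.6, -19.8, 404.6]
orientation: [-0.0, 0.588, 0.809, -0.0]
wrist_force: [0.3, 0.0, -0.1]
width: 1.0
gripper_force: 0.0
```

```bash
python3 - <<'E'
from plant import robot, eyes
from h import *
import pickle
o=robot.get_obs(); w=eyes.camera_model('wrist'); im=eyes.grab_frame('wrist')[:,:,::-1]
cv2.imwrite('pics/w1.png',im); pickle.dump((o,w),open('w1.pkl','wb'))
print(o['eef_pos'],rot(o['orientation'])[:,1],o['joints'])
E
```

```text
[561.62740921 -19.78356222 404.59300557] [ 9.50987482e-01  3.09229066e-01 -4.39600324e-04] [-3.52522765e-02  3.43805664e-01  1.40127691e-01  1.36764594e+00
  1.63667482e-04  1.22116179e+00]
```

View pics/w1.png

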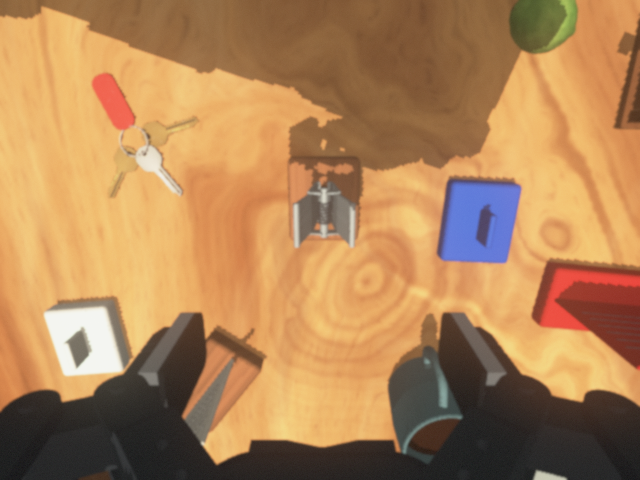

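The wrist view shows the rest with the clip on it at about (324,210), square with the picture. I'll zoom in to measure its centre.

```bash
python3 - <<'E'
from h import *
import pickle
o,w=pickle.load(open('w1.pkl','rb'))
im=cv2.imread('pics/w1.png')
cv2.imwrite('pics/w1c.png',cv2.resize(im[145:255,265:385],None,fx=5,fy=5,interpolation=2))
x=np.array([.951,.309]);y=np.array([-.309,.951]);c=np.array([562.5,-20.6])
for s in(1,-1):
  for t in(1,-1): print(s,t,proj(w,[[*(c+s*21.5*x+t*16*y),101],[*(c+s*32*x+t*38*y),20]]).round(1).tolist())
E
```

```text
1 1 [[352.7, 203.9], [358.7, 158.0]]
1 -1 [[351.7, 247.7], [356.4, 241.4]]
-1 1 [[290.4, 203.9], [284.7, 158.0]]
-1 -1 [[291.5, 247.7], [287.0, 241.4]]
```

View pics/w1c.png

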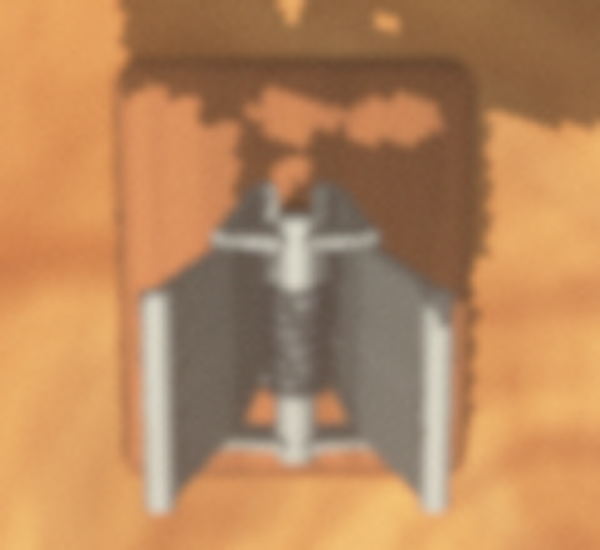

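>>> play_rows --pt "-0.03 0.05 0.66 0 0 0" --pt "0 0 0.66 0 0 0" --pt "0 0 0.66 0 0 0" --pt "0 0 0.66 0 0 0" --pt "0 0 0.66 0 0 0" --pt "0 0 0.66 0 0 0" --pt "0 0 0.66 0 0 0" --pt "0 0 0.5 0 0 0" --pt "0 0 0.2 0 0 0" --pt "0 0 0 0 0 0" --pt "0 0 0 0 0 0" --pt "0 0 0 0 0 0"

```text
t: 4.55
eef_pos: [564.0, -20.6, 246.0]
orientation: [0.001, 0.588, 0.809, 0.0]
wrist_force: [0.1, -1.1, -0.4]
width: 0.997
gripper_force: 0.0
```

```bash
python3 - <<'E'
from plant import robot, eyes
from h import *
s=eyes.grab_frame('side')[:,:,::-1]; w=eyes.grab_frame('wrist')[:,:,::-1]
a=cv2.resize(s[170:310,290:430],(400,400),interpolation=2); b=cv2.resize(w[100:400,170:470],(400,400),interpolation=2)
cv2.imwrite('pics/pre.png',np.hstack([a,b])); print(robot.get_obs()['eef_pos'])
E
```

```text
[563.94037515 -20.63466374 245.82446494]
```

View pics/pre.png

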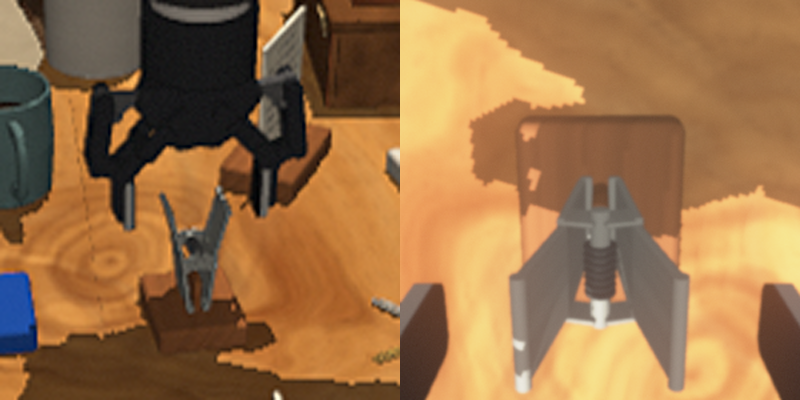

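Side and wrist views show the fingers centred either side of the handles (gaps of about 65 and 72 px in the crop), at mid-handle height. I'll squeeze now.

>>> play_rows --pt "0 0 0 0 0 0" --pt "0 0 0 0 0 0" --pt "0 0 0 0 0 0" --pt "0 0 0 0 0 0" --pt "0 0 0 0 0 0" --pt "0 0 0 0 0 0" --pt "0 0 0 0 0 0" --pt "0 0 0 0 0 0" --pt "0 0 0 0 0 0" --pt "0 0 0 0 0 0" --pt "0 0 0 0 0 0" --pt "0 0 0 0 0 0" --claw 0 --grip_force 35

```text
t: 5.85
eef_pos: [563.3, -21.0, 246.4]
orientation: [0.0, 0.588, 0.809, -0.0]
wrist_force: [-11.8, -3.4, 25.8]
width: 0.284
gripper_force: 34.1
```

```bash
python3 - <<'E'
from plant import robot, eyes
from h import *
s=eyes.grab_frame('side')[:,:,::-1]; w=eyes.grab_frame('wrist')[:,:,::-1]
a=cv2.resize(s[170:310,290:430],(400,400),interpolation=2); b=cv2.resize(w[100:400,170:470],(400,400),interpolation=2)
cv2.imwrite('pics/sq.png',np.hstack([a,b])); o=robot.get_obs(); print(o['eef_pos'],o['width'],o['gripper_force'],o['wrist_force'])
E
```

```text
[563.31688478 -21.03325022 246.43723975] 0.2874159861003558 34.13695615445249 [-11.60659416  -3.40642249  25.05726186]
```

View pics/sq.png

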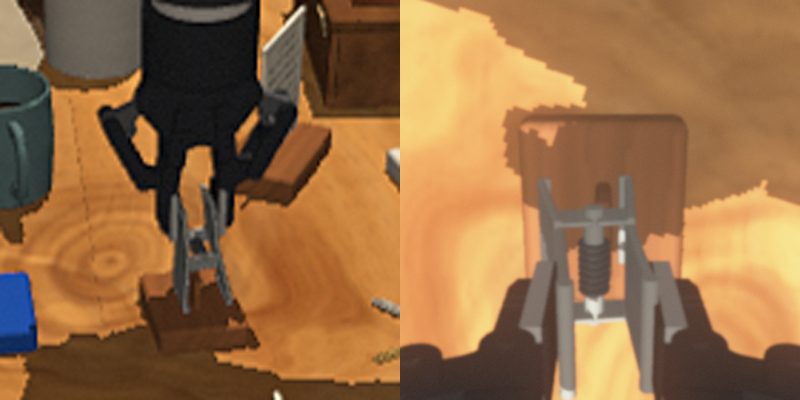

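The opening is 0.287 × 85 = 24.4 mm, so the handles are at the stop and the jaws gape around the tongue. Next: lift, turn and move above the card.

>>> play_rows --pt "0 0 -0.1 0 0 0" --pt "0 0 -0.2 0 0 0" --pt "0 0 -0.3 0 0 0" --pt "0 0 -0.4 0 0 0" --pt "0 0 -0.6 0 0 0" --pt "0 0 -0.7 0 0 0" --pt "0 0 -0.7 0 0 0" --pt "0 0 -0.7 0 0 0" --pt "0 0 -0.7 0 0 0" --pt "0 0 -0.5 0 0 0" --pt "0 0 -0.2 0 0 0" --pt "0 0 0 0 0 0" --pt "0 0 0 0 0 0"

```text
t: 7.25
eef_pos: [563.6, -20.7, 397.6]
orientation: [-0.0, 0.588, 0.809, -0.0]
wrist_force: [-0.3, 0.3, -1.3]
width: 0.261
gripper_force: 39.8
```

>>> play_rows --pt "0 0 0 0 0 0.4" --pt "0 0 0 0 0 0.7" --pt "0 0 0 0 0 0.8" --pt "0 0 0 0 0 0.8" --pt "0 0 0 0 0 0.8" --pt "0 0 0 0 0 0.8" --pt "0 0 0 0 0 0.8" --pt "0 0 0 0 0 0.8" --pt "0 0 0 0 0 0.42"

```text
t: 8.15
eef_pos: [563.5, -20.7, 397.1]
orientation: [-0.0, 0.811, 0.585, -0.001]
wrist_force: [0.0, -0.3, -0.9]
width: 0.261
gripper_force: 39.8
```

>>> play_rows --pt "-0.2 0.02 0 0 0 0" --pt "-0.4 0.04 0 0 0 0" --pt "-0.6 0.06 0 0 0 0" --pt "-0.7 0.06 0 0 0 0" --pt "-0.7 0.06 0 0 0 0" --pt "-0.7 0.06 0 0 0 0" --pt "-0.7 0.06 0 0 0 0" --pt "-0.7 0.06 0 0 0 0" --pt "-0.7 0.06 0 0 0 0" --pt "-0.7 0.06 0 0 0 0" --pt "-0.7 0.06 0 0 0 0" --pt "-0.5 0.06 0 0 0 0" --pt "-0.3 0.06 0 0 0 0" --pt "-0.06 0.05 0 0 0 0" --pt "0 0 0 0 0 0" --pt "0 0 0 0 0 0" --pt "0 0 0 0 0 0" --pt "0 0 0 0 0 0"

```text
t: 9.95
eef_pos: [513.9, -245.7, 398.2]
orientation: [-0.0, 0.81, 0.587, 0.0]
wrist_force: [0.3, -0.7, -0.2]
width: 0.256
gripper_force: 39.8
```

```bash
python3 - <<'E'
from plant import robot, eyes
from h import *
import pickle
o=robot.get_obs(); wm=eyes.camera_model('wrist'); w=eyes.grab_frame('wrist')[:,:,::-1]; s=eyes.grab_frame('side')[:,:,::-1]
cv2.imwrite('pics/w2.png',w); cv2.imwrite('pics/s2.png',s); pickle.dump((o,wm,eyes.camera_model('side')),open('w2.pkl','wb'))
T=rot(o['orientation']); print(o['eef_pos'],o['width'],o['gripper_force'],o['wrist_force'],np.degrees(np.arctan2(T[1,1],T[0,1])))
a=cv2.resize(s[90:250,310:470],(480,480),interpolation=2)
b=cv2.resize(w[170:470,240:440],(320,480),interpolation=2)
cv2.imwrite('pics/stage.png',np.hstack([a,b]))
E
```

```text
[ 513.93622465 -245.71079997  398.15278296] 0.2562227920213839 39.754294753074646 [ 0.3223692  -0.707356   -0.22227574] -18.17733194420169
```

View pics/stage.png

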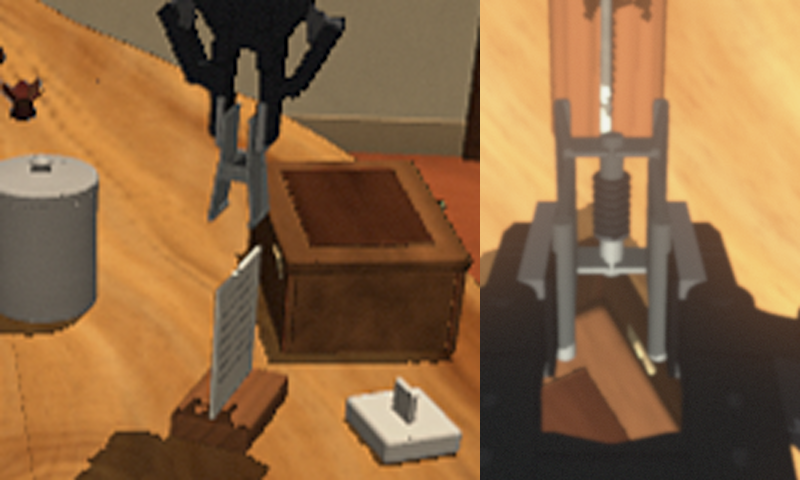

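The staging view shows the clip upright and fully open above the card. The card edge is at crop x≈606 and the clip pin at x≈611, so a small correction is needed. I'll measure it.

```bash
python3 - <<'E'
from h import *
import pickle
o,wm,sm=pickle.load(open('w2.pkl','rb'))
w=cv2.imread('pics/w2.png'); T=rot(o['orientation'])
for r in range(130,252,12):
    g=w[r,285:355].astype(int); sat=g.max(1)-g.min(1)
    print(r,285+np.flatnonzero(sat<45))
e=np.array([511.8,-246.0,130]); u=np.array([.312,.950,0])
print('pred end',proj(wm,[e+45*u,e+20*u,e]).round(1))
print('clip pts',proj(wm,[o['eef_pos']+T@[t,0,127] for t in (18,0,-18)]).round(1))
cv2.imwrite('pics/w2c.png',cv2.resize(w[60:260,240:400],None,fx=3,fy=3,interpolation=2))
E
```

```text
130 []
142 []
154 [317 318 319 320 321]
166 [316 317 318 319 320 321]
178 [317 318 319 320 321]
190 [317 318 319 320 321]
202 [317 318 319 320 321]
214 [317 318 319 320 321]
226 [316 317 318 319 320 321]
238 [287 288 289 290 291 292 293 294 295 316 317 318 319 320 321 349 350 351
 352 353 354]
250 [288 289 290 291 292 293 294 295 316 317 318 319 320 321 349 350 351 352
 353 354]
pred end [[316.6 169.9]
 [316.8 211.4]
 [316.9 242.8]]
clip pts [[317.7 341.2]
 [317.9 396.3]
 [318.1 446.4]]
```

View pics/w2c.png

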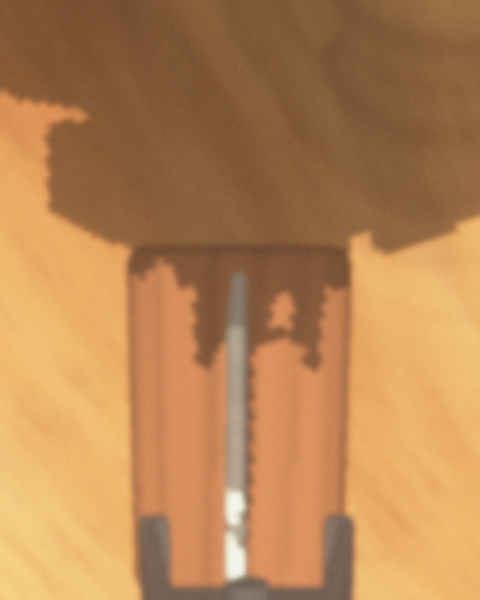

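>>> play_rows --pt "-0.03 -0.065 0 0 0 0" --pt "0 0 0 0 0 0" --pt "0 0 0.2 0 0 0" --pt "0 0 0.2 0 0 0" --pt "0 0 0.1 0 0 0" --pt "0 0 0 0 0 0" --pt "0 0 0 0 0 0" --pt "0 0 0 0 0 0"

```text
t: 10.85
eef_pos: [511.7, -246.5, 383.3]
orientation: [0.0, 0.81, 0.586, 0.0]
wrist_force: [-0.1, -0.2, -0.0]
width: 0.262
gripper_force: 39.8
```

```bash
python3 - <<'E'
from plant import robot, eyes
from h import *
import pickle
o=robot.get_obs(); wm=eyes.camera_model('wrist'); w=eyes.grab_frame('wrist')[:,:,::-1]; s=eyes.grab_frame('side')[:,:,::-1]; sm=eyes.camera_model('side')
T=rot(o['orientation']); print(o['eef_pos'],o['width'],o['gripper_force'],np.degrees(np.arctan2(T[1,1],T[0,1])))
for r in range(150,236,20):
    g=w[r,285:355].astype(int); sat=g.max(1)-g.min(1); print(r,(285+np.flatnonzero(sat<45)).tolist())
p=o['eef_pos']; u=np.array([.312,.95,0])
print('edge +y end in side',proj(sm,[[511.8,-246,130]+45*u,[511.8,-246,130]-45*u]).round(1).tolist())
q=p-[0,0,184.4]
print('pin,jaw ends(+y side) L/R',[ (proj(sm,[x])[0]-[330,110]).round(1).tolist() for x in (q+16*u,q+18*u+T[:,1]*14-[0,0,42],q+18*u-T[:,1]*14-[0,0,42])])
cv2.imwrite('pics/fin0.png',cv2.resize(s[110:210,330:430],None,fx=6,fy=6,interpolation=2)); cv2.imwrite('pics/w3.png',w)
E
```

```text
[ 511.69672871 -246.45068942  383.2626663 ] 0.26205099403168614 39.754546880722046 -18.22252587212787
150 []
170 [319, 320, 321, 322, 323, 324]
190 [319, 320, 321, 322, 323, 324]
210 [319, 320, 321, 322, 323, 324]
230 [319, 320, 321, 322, 323, 324]
edge +y end in side [[381.1, 186.4], [394.7, 171.3]]
pin,jaw ends(+y side) L/R [[57.4, 42.4], [50.1, 59.5], [62.0, 61.7]]
```

View pics/fin0.png

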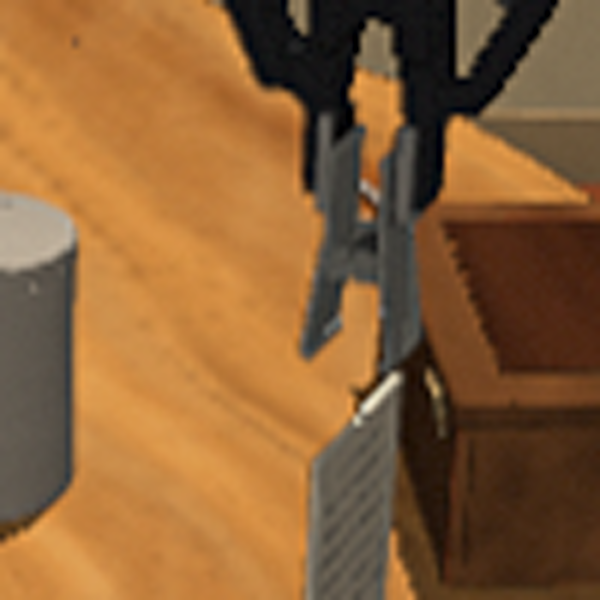

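Jaw ends and card corner both fall within about 1 px of prediction, with the card edge centred under the gape. I'll lower 47 mm.

>>> play_rows --pt "0 0 0.1 0 0 0" --pt "0 0 0.2 0 0 0" --pt "0 0 0.2 0 0 0" --pt "0 0 0.2 0 0 0" --pt "0 0 0.2 0 0 0" --pt "0 0 0.2 0 0 0" --pt "0 0 0.2 0 0 0" --pt "0 0 0.16 0 0 0" --pt "0 0 0.1 0 0 0" --pt "0 0 0 0 0 0" --pt "0 0 0 0 0 0" --pt "0 0 0 0 0 0" --pt "0 0 0 0 0 0"

```text
t: 12.25
eef_pos: [511.7, -246.5, 336.5]
orientation: [0.0, 0.81, 0.586, 0.0]
wrist_force: [-0.3, -0.3, -1.2]
width: 0.263
gripper_force: 39.8
```

```bash
python3 - <<'E'
from plant import robot, eyes
from h import *
o=robot.get_obs(); w=eyes.grab_frame('wrist')[:,:,::-1]; s=eyes.grab_frame('side')[:,:,::-1]
print(o['eef_pos'],o['width'],o['gripper_force'],o['wrist_force'],o['orientation'])
a=cv2.resize(s[120:220,340:420],(400,500),interpolation=2); b=cv2.resize(w[180:380,240:400],(400,500),interpolation=2)
cv2.imwrite('pics/fin1.png',np.hstack([a,b]))
E
```

```text
[ 511.73239318 -246.46175398  336.5208226 ] 0.2627112941582431 39.75434482097626 [-0.25532416 -0.29941324 -1.15579975] [1.64950906e-04 8.10143878e-01 5.86231064e-01 9.30891099e-05]
```

View pics/fin1.png

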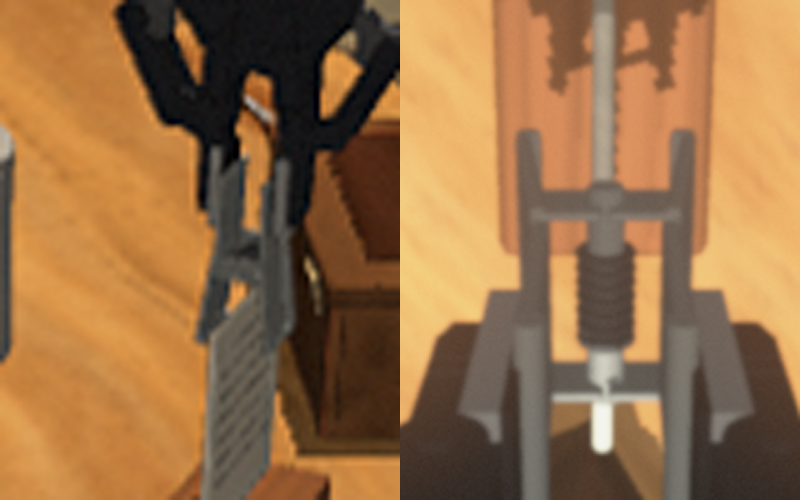

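The card edge lies within about 0.5 mm of the middle of the gape in the wrist view (x≈603 against the pin at 607). It stands about 20 mm inside the jaws, with no contact force. Handing in.

```bash
python3 -c "
from plant import robot
print(robot.sign_off())"
```

```text
the job is handed in; nothing more can be done
None
```

I handed the job in with the clip still held upright and squeezed wide open over the middle of the taller card's top edge. The edge is about 20 mm inside the jaws, centred to about 0.5 mm, and I measured no contact force.

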